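# Snap the edge guards onto the bare leather punches

### The arm

A 6-joint arm with a two-finger parallel gripper is mounted at the origin on the work surface. World frame = base frame: x ahead of the robot, y to its left, z up, the work surface at z = 0. Lengths are in m, angles in rad, forces in N, time in s.
With the tool pointing down it reaches from about 0.375 to 0.9 m from the base axis. Payload 3.1 kg.
Tool frame: the origin (TCP) lies at the very end of the fingers, on their centre line; the grasp point (between the pads) lies 19 mm behind it; z points along the fingers, y is the line along which they close (so a half turn about z gives the same grasp; the last joint's range is limited). The gripper opens to 85 mm and grips with 20 to 120 N. Pads are 22 mm wide; open, the fingers measure 114 mm over their backs; the gripper's body (76 mm by 85 mm) begins 54 mm behind the grasp point. The pads swing forward as they close: fully open they stand 13 mm farther back than shut.
Start: joints at [-1.391, 0.527, 1.433, -0, 1.181, -0.178], TCP at [0.219, -0.585, 0.231] pointing down, gripper open.
Joint ranges: [-3.08, 3.08], [-0.75, 2.2], [0.22, 2.44], [-1.43, 4.57], [0, 2.65], [-2.85, 2.85]. Speed limits (rad/s): [2.79, 2.79, 3.14, 3.14, 3.14, 3.14].

### API

Orientations are given as a unit quaternion [x, y, z, w].
In Python, from station import manip, vision gives the robot as it stands.
- The arm moves only by the tool drive_tool, never from a script. Its argument "deltas" is a list that holds one entry, the list of rows, each a list of 4 numbers: the shift along the tool's x, y, z in mm, then the turn about the tool's z in rad. A call has 1 to 5 rows; each row is the pose to reach, as a shift and turn from the pose commanded when the call began, along the tool's axes at that moment; what a row does not reach only later rows make up. A row lasts 1/12 s, in which the tool goes at most 41.7 mm and 7.16 degrees, less where a joint would pass 70% of its speed; a pose out of reach is approached as far as the arm can. A call with a gripper value outside its range is refused whole. "jaw" is the finger opening in mm, from 0 to 85.4, set as the call begins (left out, the last holds). The fingers move at their own pace and stop on an object; "force" is the grip in N (left out, the last holds). Time passes only in rows, so rows that repeat a pose let the fingers close. It gives the time, the measured TCP pose, the force, the opening and the grip force at its end, in the units of the state.
- manip.sense(): the state, without advancing time (a new reading comes with each control period).
- vision.snapshot(name): name is "scene" or "top" or "wrist"; returns the picture (480x640x3 uint8, red, green, blue); there is no depth.
- vision.camera_model(name): a dict with "camera_matrix" (3x3 intrinsics, pixels), "rvec" (rotation vector, rad) and "tvec" (3), from world to camera coordinates, as OpenCV has them. Camera axes: x right, y down, z forward; pixel columns grow to the right and rows downward; lengths in m; the calibration is good to about 2 mm. A picture is of the moment at which its call begins: read the wrist's pose just before it. camera_model takes no time and is no camera call; for the wrist camera it gives the pose at the moment of the call.
- manip.sign_off(): hands the job in; it is judged then, once.
The state is a dict: "t": time; "q": joint angles; "qd": joint speeds; "tau": joint torques, N m; "tcp_pos": TCP position; "tool_rot": TCP orientation; "force": force on the tool from outside, world axes, zero at the start; "ft_torque": the same for the moment, N m; "finger_gap": opening from 0.0 (shut) to 1.0 (fully open); "gripper_force": force on a finger pad.
Only numpy, scipy, OpenCV 4.12 (cv2) and the standard library are available. Lean on these libraries where they do the work, as an engineer would, in place of code of your own. Each camera call takes 0.05 s, during which the arm holds its last target. There are 200 camera calls.

### The job

Two leather punches stand bare in the green rack, cutting end up. Pull the two guards off their studs on the wooden parking block and press each down over the punch of its own length, long on long and short on short, until it snaps fully home with its rim flat on the punch's foot, then let go. Feel your way over the loose, leaning punches, press without slamming or forcing, and leave the shoe, the hammer and the jar alone.

Things in the scene. Friction and masses are not known exactly. Their poses are not given: they have to be found in the camera images.
- guard_long: The long guard: loose grey plastic cap, 130 mm tall; skirt 48 mm wide, tapering from 18 to 32 mm up to a 39 mm barrel and a solid round head, 42 mm across and 26 mm high, to grip. Origin: centre of its open rim; z up to the crown. Bore 31 mm wide, 104 mm deep from the rim; in the skirt (40 mm inside) four sprung catches, 12 mm above the rim, leave 29.6 mm. Over a bead, off or on, takes 6 to 18 N.
- guard_short: The short guard: loose grey plastic cap, 95 mm tall; skirt 48 mm wide, tapering from 18 to 32 mm up to a 39 mm barrel and a solid round head, 42 mm across and 26 mm high, to grip. Origin: centre of its open rim; z up to the crown. Bore 31 mm wide, 69 mm deep from the rim; in the skirt (40 mm inside) four sprung catches, 12 mm above the rim, leave 29.6 mm. Over a bead, off or on, takes 6 to 18 N.
- seat_long_top (a point): Centre of the flat top of the long punch's foot, a fixed steel disc 64 mm wide; z up. The punch, a 28 mm steel tube, ends 100 mm above (end bevelled to 25 mm); snap bead 33 mm wide 12 to 20 mm above. Loose in its foot, it leans: its end is 9 to 13 mm off to a side that is not measured; it stays where a light push puts it. Its guard is home with its rim on this face, catches below the bead.
- seat_short_top (a point): Centre of the flat top of the short punch's foot, a fixed steel disc 64 mm wide; z up. The punch, a 28 mm steel tube, ends 65 mm above (end bevelled to 25 mm); snap bead 33 mm wide 12 to 20 mm above. Loose in its foot, it leans: its end is 9 to 13 mm off to a side that is not measured; it stays where a light push puts it. Its guard is home with its rim on this face, catches below the bead.
- rack: The fixed green steel rack plate, 100 x 230 x 20 mm, carrying the two punch feet 120 mm apart along its y axis; which punch is at which end varies. Origin: centre of its underside on the bench.
- park: The fixed wooden parking block, 90 x 220 x 30 mm, with two identical rigid steel studs (28 mm across, 38 mm tall, same snap bead) 60 mm either side of its centre along its y axis; guards rest rim down on the block and clear the studs when lifted 45 mm; which guard is on which stud varies. Origin: centre of its underside on the bench.
- shoe: Bystander: a navy shoe, sole up to 250 mm long, on its green last, standing on the bench; origin under its centre. Leave alone.
- hammer: Bystander: a hammer lying on the bench; origin under its middle. Leave alone.
- jar: Bystander: a white plastic adhesive jar with lid, 70 mm across, 100 mm tall; origin under its centre. Leave alone.
Mind the look-alikes: they are no part of the job. What is shaped like the guard_short but blue is not meant.

How it is judged:
By the outcome, as a careful person would: the job done as asked, in the order asked, and still so for the second after the job is handed in, with the robot touching nothing.
It also fails if it takes over 72 s, if anything falls off the work surface, if the arm or the gripper's body presses on something with over 40 N, if the wrist force passes 120 N, or if a joint passes its speed limit or range.

## Working session

There is one attempt and no reset: what is moved stays moved. The work goes in short steps, Python scripts to look and compute and a tool call to move; the robot and the scene stay as the last step left them, time stands still between calls to the robot, and variables do not carry over. Pictures are saved under pics/ and viewed, at most 10 in all, crops included, and the job is handed in when it is done.

Besides the shell and the picture viewer there is one more tool, called after "Request:" as name(argument=value, ...) on one line, values as JSON. drive_tool: Moves the arm, as the interface text tells. Its arguments: {"type":"object","properties":{"deltas":{"type":"array"},"jaw":{"type":"number"},"force":{"type":"number"}},"required":["deltas"]}

```bash
ls; mkdir -p pics
cat > h.py <<'E'
import numpy as np, cv2
from station import manip, vision
def snap(n,f):
    m=vision.camera_model(n); im=vision.snapshot(n); cv2.imwrite(f'pics/{f}.png',im[:,:,::-1]); np.savez(f'pics/{f}.npz',**{k:np.array(m[k]) for k in('camera_matrix','rvec','tvec')}); return im
def ray(f,uv):
    m=np.load(f'pics/{f}.npz'); R=cv2.Rodrigues(m['rvec'])[0]; t=m['tvec'].ravel()
    d=R.T@np.linalg.inv(m['camera_matrix'])@np.array([uv[0],uv[1],1.]); return -R.T@t,d/np.linalg.norm(d)
def plane(f,uv,z):
    c,d=ray(f,uv); return c+d*(z-c[2])/d[2]
def tri(obs):
    A=0;b=0
    for f,uv in obs:
        c,d=ray(f,uv);P=np.eye(3)-np.outer(d,d);A=A+P;b=b+P@c
    return np.linalg.solve(A,b)
def proj(f,p):
    m=np.load(f'pics/{f}.npz'); return cv2.projectPoints(np.array(p,float).reshape(-1,3),m['rvec'],m['tvec'],m['camera_matrix'],None)[0].reshape(-1,2)
E
python3 - <<'E'
from h import *
snap('scene','s0');snap('top','t0')
s=manip.sense();print(s)
for n in('s0','t0'):print(ray(n,(320,240)))
E
```

```text
pics
{'t': 0.1, 'q': array([-1.39047790e+00,  5.28411244e-01,  1.43378149e+00,  1.35854681e-05,
        1.18141083e+00, -1.78517884e-01]), 'qd': array([ 3.07526756e-06, -3.65921301e-03, -3.14678577e-03,  2.10636102e-04,
        7.04231879e-04, -2.76161117e-04]), 'tau': array([ 1.37986440e-04, -4.43305743e+01, -1.78586644e+01, -2.16460016e-04,
        3.87683103e-03, -4.47581300e-06]), 'tcp_pos': array([ 0.21939265, -0.58453306,  0.23040578]), 'tool_rot': array([ 9.83947657e-01,  1.78454467e-01,  5.37646192e-06, -1.00546307e-03]), 'force': array([ 0.18094475, -0.06256491, -0.15458117]), 'ft_torque': array([-0.01056981,  0.01939063, -0.0140093 ]), 'gripper_force': 0.0, 'finger_gap': 1.001642699778176}
(array([1.00873258, 0.57815693, 0.78654715]), array([-0.39152682, -0.58170325, -0.7129713 ]))
(array([ 0.54502946, -0.01196195,  0.970436  ]), array([ 0.08502273, -0.03171298, -0.9958742 ]))
```

View pics/s0.png

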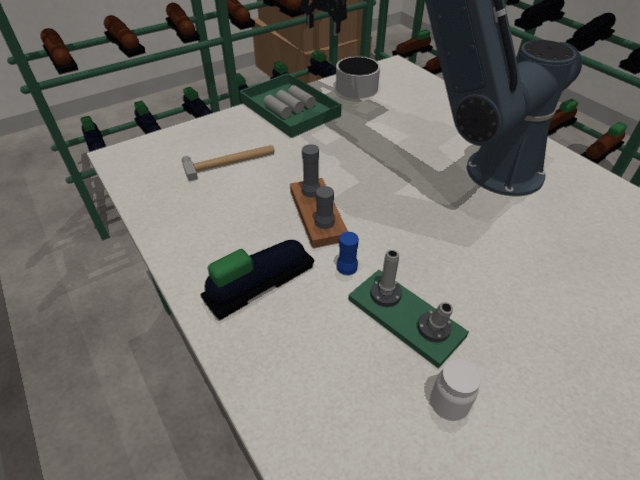

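View pics/t0.png

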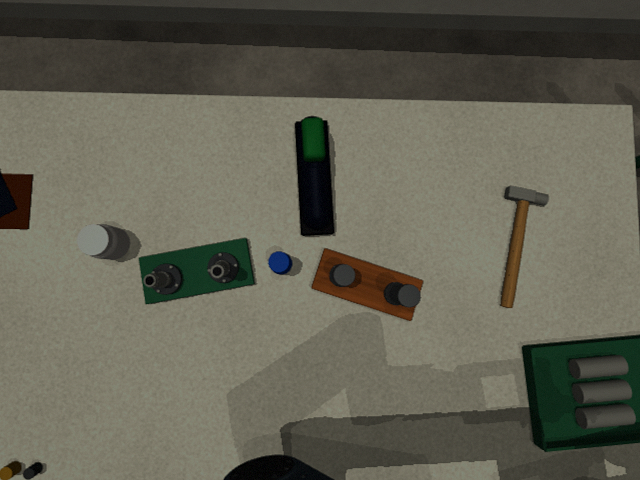

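The scene view shows the long guard at (311,150) and the short one at (325,207). The long punch is at (388,275) and the short punch at (438,318). In the top view the guard heads are at about (405,295) and (343,274), and the punches at about (222,269) and (160,279). I'll zoom in on these.

Run:
```python
from h import *
s=cv2.imread('pics/s0.png');t=cv2.imread('pics/t0.png')
def c(im,x,y,w,h,k):
    return cv2.resize(im[y:y+h,x:x+w],None,fx=k,fy=k,interpolation=cv2.INTER_CUBIC)
k=3.2
m=np.zeros((600,800,3),np.uint8)
a=c(t,135,235,125,75,k*1.0);b=c(t,308,243,120,80,k)
d=c(s,345,240,125,125,2.4*1.0);e=c(s,285,140,65,110,2.7)
for im,(x,y) in((a,(0,0)),(b,(405,0)),(d,(0,280)),(e,(405,280))):
    im=im[:600-y,:800-x]; m[y:y+im.shape[0],x:x+im.shape[1]]=im
m=np.clip(m*1.7,0,255).astype(np.uint8)
cv2.imwrite('pics/z0.png',m)
```

```text
(no output)
```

View pics/z0.png

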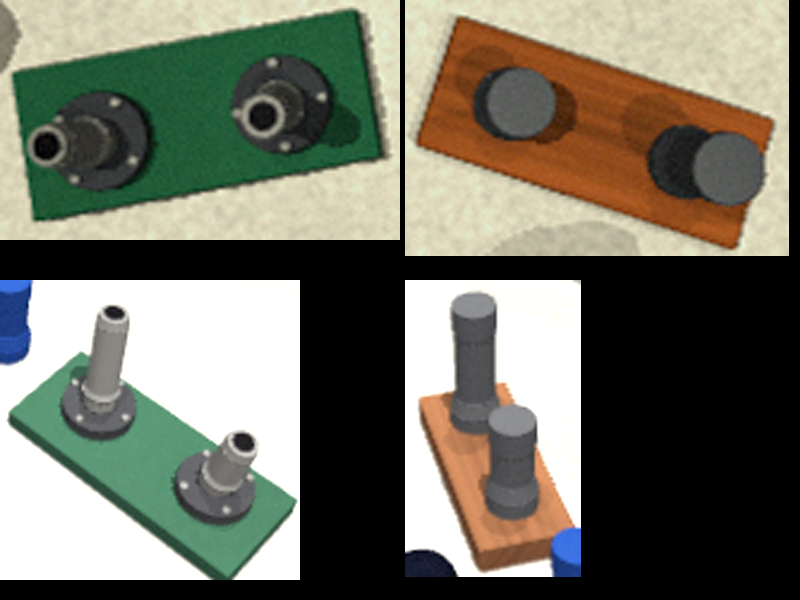

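Run:
```python
from h import *
np.set_printoptions(precision=4,suppress=True)
o=dict(seatL=((222.3,267.7),(386.7,290)),seatS=((164.5,278.75),(435.6,323.75)),endL=((217.2,271.25),(392.1,253.75)),endS=((149.7,280.6),(445.8,307.9)),gL=((409.25,295.5),(310.6,149.3)),gS=((344.25,275.2),(324.6,192.2)))
for k,(a,b) in o.items():
    p=tri([('t0',a),('s0',b)]);print(k,p,'reproj',proj('t0',p)[0]-a,proj('s0',p)[0]-b)
T=lambda x,y:(135+x/3.2,235+y/3.2)
r=np.array([plane('t0',T(*c),.02)[:2] for c in((14,72),(357,10),(385,157),(33,219))]);print('rack',r,r.mean(0),np.linalg.norm(np.diff(r,axis=0),axis=1))
P=lambda x,y:(308+(x-405)/3.2,243+y/3.2)
r=np.array([plane('t0',P(*c),.03)[:2] for c in((459,16),(773,122),(736,248),(418,145))]);print('park',r,r.mean(0),np.linalg.norm(np.diff(r,axis=0),axis=1))
d=r[1]+r[2]-r[0]-r[3];d/=np.linalg.norm(d);print('studs',r.mean(0)+.06*d,r.mean(0)-.06*d)
print('blue',plane('t0',(280,262),.095))
print(vision.camera_model('wrist'))
```

```text
seatL [0.5628 0.1612 0.0342] reproj [-0.4115  0.4532] [-0.6092 -0.0109]
seatS [0.5382 0.2791 0.0354] reproj [-0.4836  0.4708] [-0.7072  0.0066]
endL [0.5545 0.1522 0.1315] reproj [-0.2978  0.3249] [-0.4194  0.0005]
endS [0.5351 0.2882 0.0952] reproj [-0.2365  0.2235] [-0.3354  0.0095]
gL [ 0.515  -0.1994  0.1576] reproj [-0.6754  0.8649] [-0.8297 -0.1027]
gS [ 0.5509 -0.0853  0.1209] reproj [-0.2823  0.359 ] [-0.3812 -0.0327]
rack [[0.5828 0.3376]
 [0.6275 0.1138]
 [0.5309 0.0926]
 [0.4873 0.3202]] [0.5571 0.2161] [0.2282 0.099  0.2318]
park [[ 0.6086 -0.0524]
 [ 0.5424 -0.2593]
 [ 0.4606 -0.2345]
 [ 0.524  -0.0268]] [ 0.5339 -0.1432] [0.2172 0.0855 0.2172]
studs [ 0.516  -0.2005] [ 0.5518 -0.086 ]
blue [0.5754 0.0375 0.095 ]
{'camera_matrix': array([[384.5746,   0.    , 320.4567],
       [  0.    , 384.5746, 241.1702],
       [  0.    ,   0.    ,   1.    ]]), 'rvec': array([-2.3711,  1.6441,  0.2493]), 'tvec': array([-0.6259, -0.0379,  0.3789])}
```

```bash
cat >> h.py <<'E'
from scipy.spatial.transform import Rotation as Ro
def d(target,s=None):
    s=s or manip.sense(); D=(np.array(target)-s['tcp_pos'])*1e3
    return np.round(Ro.from_quat(s['tool_rot']).inv().apply(D),1)
E
python3 - <<'E'
from h import *
np.set_printoptions(precision=4,suppress=True)
s=manip.sense();m=vision.camera_model('wrist');R=cv2.Rodrigues(m['rvec'])[0];c=-R.T@m['tvec']
T=Ro.from_quat(s['tool_rot']).as_matrix();print('cam in tool',T.T@(c-s['tcp_pos']),'axes in tool',T.T@R.T)
print(T);print(d([.50,-.17,.32]))
E
```

```text
cam in tool [ 0.0751  0.0017 -0.1423] axes in tool [[-0.0007 -0.9553 -0.2956]
 [ 1.     -0.001   0.0009]
 [-0.0011 -0.2956  0.9553]]
[[ 0.9363  0.3512 -0.0003]
 [ 0.3512 -0.9363  0.002 ]
 [ 0.0004 -0.002  -1.    ]]
[ 408.3 -289.8  -88.9]
```

Request:
drive_tool(deltas=[[[28,-20,-8],[56,-40,-16],[84,-60,-24],[112,-80,-32],[140,-100,-40]]])

```text
schema error: expected 4 numbers
```

Request:
drive_tool(deltas=[[[28,-20,-8,0],[56,-40,-16,0],[84,-60,-24,0],[112,-80,-32,0],[140,-100,-40,0]]])

```text
t: 0.52
tcp_pos: [0.3159, -0.4407, 0.2711]
tool_rot: [0.984, 0.178, -0.0, -0.001]
force: [-0.4, 0.1, 0.2]
finger_gap: 0.997
gripper_force: 0.0
```

Request:
drive_tool(deltas=[[[28,-20,-8,0],[56,-40,-16,0],[84,-60,-24,0],[112,-80,-32,0],[140,-100,-40,0]]])

```text
t: 0.93
tcp_pos: [0.4119, -0.2978, 0.3114]
tool_rot: [0.984, 0.178, -0.0, -0.0]
force: [1.0, 0.0, 0.5]
finger_gap: 1.001
gripper_force: 0.0
```

Request:
drive_tool(deltas=[[[28,-20,-5,0],[56,-40,-9,0],[84,-60,-9,0],[112,-80,-9,0],[128,-90,-9,0]]])

```text
t: 1.35
tcp_pos: [0.5007, -0.167, 0.3201]
tool_rot: [0.984, 0.18, 0.0, -0.001]
force: [0.3, 0.3, 0.1]
finger_gap: 1.003
gripper_force: 0.0
```

Run:
```python
from h import *
snap('wrist','w1');s=manip.sense();print(s['t'],s['tcp_pos'],s['tool_rot'],d([.53,.15,.32]))
```

```text
1.4 [ 0.50197249 -0.16548543  0.32005941] [ 0.9835765   0.18048318  0.0010291  -0.00142544] [ 138.2 -285.     1.1]
```

Request:
drive_tool(deltas=[[[14,-29,0,0],[28,-58,0,0],[42,-87,0,0],[56,-116,0,0],[70,-142,0,0]]])

```text
t: 1.82
tcp_pos: [0.5146, -0.0114, 0.3199]
tool_rot: [0.984, 0.178, -0.001, -0.0]
force: [0.1, 0.6, 0.3]
finger_gap: 0.998
gripper_force: 0.0
```

Request:
drive_tool(deltas=[[[14,-29,0,0],[28,-58,0,0],[42,-87,0,0],[56,-116,0,0],[64,-134,0,0]]])

```text
t: 2.23
tcp_pos: [0.5279, 0.1376, 0.3199]
tool_rot: [0.984, 0.179, -0.0, -0.0]
force: [0.5, -0.3, -0.0]
finger_gap: 0.996
gripper_force: 0.0
```

Run:
```python
from h import *
snap('wrist','w2');s=manip.sense();print(s['t'],s['tcp_pos'])
```

```text
2.2833 [0.52783556 0.14002877 0.31991995]
```

Request:
drive_tool(deltas=[[[20,-25,0,0],[40,-55,0,0],[50,-80,0,0],[55,-95,0,0],[55,-95,0,0]]])

```text
t: 2.7
tcp_pos: [0.546, 0.2457, 0.3196]
tool_rot: [0.984, 0.18, -0.0, -0.0]
force: [-0.5, 0.2, 0.3]
finger_gap: 0.998
gripper_force: 0.0
```

Run:
```python
from h import *
snap('wrist','w3');s=manip.sense();print(s['t'],s['tcp_pos'])
m=np.hstack([cv2.resize(cv2.imread(f'pics/{f}.png'),(640,480)) for f in('w2','w3')])
cv2.imwrite('pics/z1.png',cv2.resize(m,(800,300),interpolation=cv2.INTER_AREA))
for f in('w2','w3'):
  print(f,proj(f,[[.5628,.1612,.034],[.5382,.2791,.034],[.5545,.1522,.134],[.5351,.2882,.099]]).round())
print('w1',proj('w1',[[.515,-.1994,.16],[.5509,-.0853,.125]]).round())
```

```text
2.75 [0.54597823 0.24391768 0.3196023 ]
w2 [[310. 155.]
 [199. 137.]
 [313. 178.]
 [167. 140.]]
w3 [[394. 205.]
 [288. 188.]
 [420. 240.]
 [273. 199.]]
w1 [[362. 217.]
 [248. 121.]]
```

Run:
```python
import cv2,numpy as np
m=np.zeros((600,800,3),np.uint8)
def c(f,x,y,w,h,X,Y):
    im=cv2.imread(f'pics/{f}.png')[y:y+h,x:x+w];im=cv2.resize(im,None,fx=2,fy=2,interpolation=cv2.INTER_CUBIC);m[Y:Y+2*h,X:X+2*w]=im
c('w2',130,95,200,130,0,0);c('w3',245,145,200,130,400,0);c('w1',200,65,220,170,0,260)
cv2.imwrite('pics/z1.png',np.clip(m*1.5,0,255).astype(np.uint8))
```

```text
(no output)
```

View pics/z1.png

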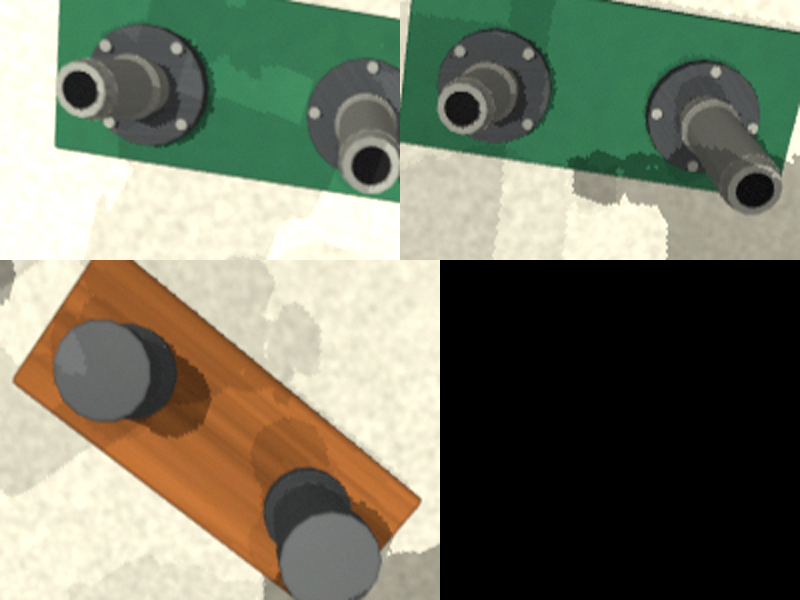

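The wrist views show the punch ends and bolt circles clearly. In w2 the short end is at (170.5,138.5) and the long end at (315.5,176.5). In w3 they are at (276,199.5) and (422.5,239.5). The guard heads in w1 are at (251,120.5) and (365,215.5).

Run:
```python
from h import *
np.set_printoptions(precision=4,suppress=True)
o=dict(seatL=dict(t0=(222.3,267.7),s0=(386.7,290),w3=(397,205)),seatS=dict(t0=(164.5,278.75),s0=(435.6,323.75),w2=(201.5,137.5),w3=(292,188.5)),endL=dict(t0=(217.2,271.25),s0=(392.1,253.75),w2=(315.5,176.5),w3=(422.5,239.5)),endS=dict(t0=(149.7,280.6),s0=(445.8,307.9),w2=(170.5,138.5),w3=(276,199.5)),gL=dict(t0=(409.25,295.5),s0=(310.6,149.3),w1=(365,215.5)),gS=dict(t0=(344.25,275.2),s0=(324.6,192.2),w1=(251,120.5)))
z=dict(seatL=.034,seatS=.034,endL=.134,endS=.099,gL=.16,gS=.125)
for k,a in o.items():
    print(k,'all',tri(a.items()),'wrist',tri([x for x in a.items() if x[0][0]=='w']) if 'w2' in a else '',{f:plane(f,uv,z[k])[:2] for f,uv in a.items()})
print(d([.5165,-.2,.23]))
```

```text
seatL all [0.5632 0.1602 0.0351] wrist  {'t0': array([0.5638, 0.1604]), 's0': array([0.5617, 0.1618]), 'w3': array([0.5635, 0.1579])}
seatS all [0.5386 0.2774 0.0348] wrist [0.5398 0.2753 0.0386] {'t0': array([0.5392, 0.2786]), 's0': array([0.5361, 0.2792]), 'w2': array([0.5389, 0.2766]), 'w3': array([0.5392, 0.2753])}
endL all [0.5551 0.1512 0.1325] wrist [0.556  0.1509 0.1359] {'t0': array([0.5551, 0.1512]), 's0': array([0.5555, 0.1542]), 'w2': array([0.556 , 0.1508]), 'w3': array([0.5555, 0.1502])}
endS all [0.5353 0.2872 0.0951] wrist [0.5367 0.2852 0.1005] {'t0': array([0.5356, 0.2865]), 's0': array([0.5372, 0.2901]), 'w2': array([0.5372, 0.2855]), 'w3': array([0.5357, 0.2854])}
gL all [ 0.5153 -0.2004  0.1569] wrist  {'t0': array([ 0.5166, -0.2   ]), 's0': array([ 0.5155, -0.1949]), 'w1': array([ 0.517, -0.201])}
gS all [ 0.5512 -0.0858  0.1204] wrist  {'t0': array([ 0.5515, -0.0855]), 's0': array([ 0.553 , -0.0806]), 'w1': array([ 0.5524, -0.0871])}
[-184.3  404.8   90. ]
```

Request:
drive_tool(deltas=[[[-12,26,0,0],[-26,57,0,0],[-40,88,0,0],[-54,119,0,0],[-68,150,0,0]]], jaw=65, force=80)

```text
t: 3.17
tcp_pos: [0.5344, 0.0759, 0.3202]
tool_rot: [0.984, 0.178, -0.0, 0.0]
force: [0.4, -0.5, -0.8]
finger_gap: 0.761
gripper_force: 0.0
```

Request:
drive_tool(deltas=[[[-14,31,2,0],[-28,62,6,0],[-42,93,12,0],[-56,124,20,0],[-70,155,30,0]]])

```text
t: 3.58
tcp_pos: [0.5232, -0.094, 0.2906]
tool_rot: [0.984, 0.178, 0.0, 0.001]
force: [0.3, 0.4, -0.2]
finger_gap: 0.762
gripper_force: 0.0
```

Request:
drive_tool(deltas=[[[-14,31,10,0],[-28,62,25,0],[-40,86,40,0],[-46,99,55,0],[-46,99,60,0]]])

```text
t: 4.0
tcp_pos: [0.5136, -0.2038, 0.2282]
tool_rot: [0.984, 0.176, -0.002, -0.0]
force: [0.6, 0.5, 0.5]
finger_gap: 0.762
gripper_force: 0.0
```

Run:
```python
from h import *
s=manip.sense();snap('wrist','w4');print(s['t'],s['tcp_pos'],d([.517,-.2005,.123]),proj('w4',[.517,-.2005,.16]))
im=cv2.imread('pics/w4.png');cv2.imwrite('pics/w4b.png',np.clip(im*1.5,0,255).astype(np.uint8))
```

```text
4.0 [ 0.51355284 -0.20381843  0.22815918] [  4.1   0.7 104.9] [[314.10833258 250.19580341]]
```

View pics/w4b.png

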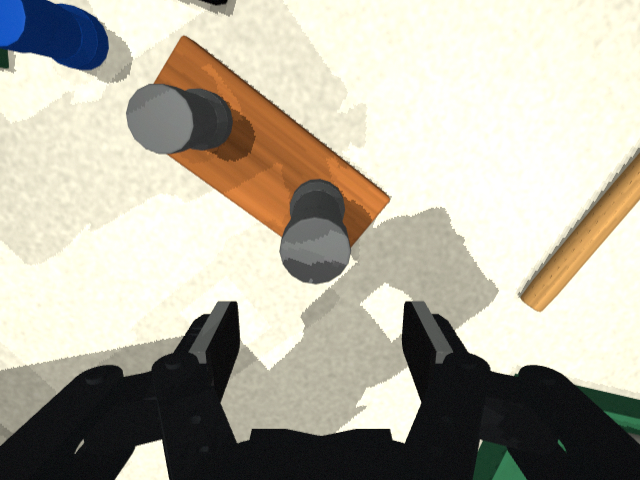

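Request:
drive_tool(deltas=[[[0,1,0,0],[0,1,15,0],[0,1,35,0],[0,1,50,0],[0,1,50,0]]])

```text
t: 4.47
tcp_pos: [0.5148, -0.1985, 0.1788]
tool_rot: [0.984, 0.179, -0.002, -0.002]
force: [-0.4, 0.7, 0.1]
finger_gap: 0.76
gripper_force: 0.0
```

Run:
```python
from h import *
s=manip.sense();print(d([.517,-.2005,.123]))
```

```text
[ 1.5  2.8 55.8]
```

Request:
drive_tool(deltas=[[[1,1,15,0],[1,1,35,0],[1,1,50,0],[1,1,56,0],[1,1,56,0]]])

```text
t: 4.88
tcp_pos: [0.5175, -0.2003, 0.1243]
tool_rot: [0.984, 0.179, -0.0, -0.0]
force: [1.0, 0.1, 0.1]
finger_gap: 0.76
gripper_force: 0.0
```

Request:
drive_tool(deltas=[[[0,0,0,0],[0,0,0,0],[0,0,0,0],[0,0,0,0],[0,0,0,0]]], jaw=30, force=90)

```text
t: 5.3
tcp_pos: [0.5183, -0.2009, 0.1261]
tool_rot: [0.984, 0.178, 0.001, 0.0]
force: [-0.3, 1.3, 5.9]
finger_gap: 0.471
gripper_force: 90.0
```

Request:
drive_tool(deltas=[[[0,0,0,0],[0,0,0,0],[0,0,0,0],[0,0,0,0],[0,0,0,0]]])

```text
t: 5.72
tcp_pos: [0.5183, -0.201, 0.1261]
tool_rot: [0.984, 0.178, 0.001, 0.0]
force: [-0.0, 2.2, 6.5]
finger_gap: 0.472
gripper_force: 90.0
```

Request:
drive_tool(deltas=[[[0,0,-1,0],[0,0,-3,0],[0,0,-5,0],[0,0,-7,0],[0,0,-10,0]]])

```text
t: 6.13
tcp_pos: [0.5177, -0.2013, 0.1346]
tool_rot: [0.984, 0.178, -0.0, 0.0]
force: [-0.4, -0.1, -2.1]
finger_gap: 0.468
gripper_force: 92.6
```

Request:
drive_tool(deltas=[[[0,0,-5,0],[0,0,-10,0],[0,0,-20,0],[0,0,-30,0],[0,0,-40,0]]])

```text
t: 6.55
tcp_pos: [0.5176, -0.2011, 0.1756]
tool_rot: [0.984, 0.178, 0.0, 0.0]
force: [0.2, 0.9, -1.3]
finger_gap: 0.469
gripper_force: 92.6
```

Request:
drive_tool(deltas=[[[0,0,-15,0],[0,0,-40,0],[0,0,-65,0],[0,0,-85,0],[0,0,-85,0]]])

```text
t: 6.97
tcp_pos: [0.5201, -0.2025, 0.2649]
tool_rot: [0.984, 0.179, 0.004, 0.004]
force: [1.0, -0.3, -0.9]
finger_gap: 0.475
gripper_force: 92.7
```

Run:
```python
from h import *
s=manip.sense();snap('wrist','w5');print(s['t'],s['tcp_pos'],s['finger_gap'],d([.5557,.1507,.27]))
im=cv2.imread('pics/w5.png');cv2.imwrite('pics/w5b.png',np.clip(im*1.5,0,255).astype(np.uint8))
```

```text
6.9667 [ 0.52011529 -0.20253874  0.26488414] 0.4748155362073516 [ 158.3 -317.1   -8.7]
```

View pics/w5b.png

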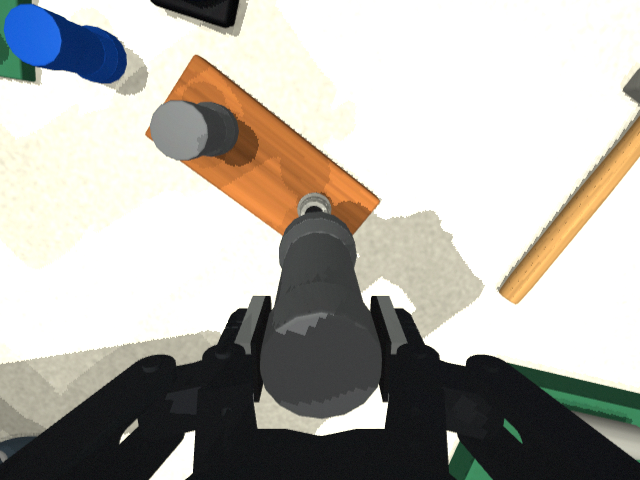

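Request:
drive_tool(deltas=[[[12,-23,-8,0],[25,-50,-8,0],[40,-80,-8,0],[55,-110,-8,0],[70,-140,-8,0]]])

```text
t: 7.43
tcp_pos: [0.5328, -0.0438, 0.266]
tool_rot: [0.984, 0.178, -0.001, -0.001]
force: [0.4, -0.0, -2.2]
finger_gap: 0.47
gripper_force: 92.6
```

Request:
drive_tool(deltas=[[[15,-30,0,0],[30,-60,0,0],[45,-90,0,0],[58,-116,0,0],[68,-137,0,0]]])

```text
t: 7.85
tcp_pos: [0.5482, 0.1092, 0.2658]
tool_rot: [0.984, 0.179, -0.002, -0.001]
force: [0.1, -0.6, -1.3]
finger_gap: 0.469
gripper_force: 92.6
```

Request:
drive_tool(deltas=[[[10,-20,0,0],[18,-36,0,0],[20,-40,0,0],[20,-40,0,0],[20,-40,0,0]]])

```text
t: 8.27
tcp_pos: [0.5535, 0.1507, 0.2663]
tool_rot: [0.984, 0.179, -0.001, 0.0]
force: [0.2, 0.5, -2.8]
finger_gap: 0.47
gripper_force: 92.6
```

Request:
drive_tool(deltas=[[[0,0,0,0],[0,0,0,0],[0,0,0,0]]])

```text
t: 8.52
tcp_pos: [0.5542, 0.1502, 0.2673]
tool_rot: [0.984, 0.178, -0.0, 0.0]
force: [0.8, 0.0, -1.9]
finger_gap: 0.467
gripper_force: 92.6
```

Run:
```python
from h import *
snap('wrist','w6');s=manip.sense();print(s['t'],s['tcp_pos'],s['finger_gap'],d([.5557,.1507,.24]))
T=Ro.from_quat(s['tool_rot']).as_matrix()
f=lambda z:s['tcp_pos']+T@[0,0,z]
print('crown',proj('w6',f(-.034)),'rim',proj('w6',f(.096)),'end',proj('w6',[.5557,.1507,.134]))
snap('scene','s6');snap('top','t6');print('scene/top rim', [proj(n,f(.096)).round() for n in('s6','t6')])
w=cv2.imread('pics/w6.png')[150:450,200:450];a=cv2.imread('pics/s6.png')[180:330,320:470];b=cv2.imread('pics/t6.png')[230:310,180:280]
m=np.zeros((600,800,3),np.uint8);w=cv2.resize(w,None,fx=1.9,fy=1.9);m[:570,:475]=w;m[:300,490:790]=cv2.resize(a,(300,300));m[320:560,490:790]=cv2.resize(b,(300,240))
cv2.imwrite('pics/z6.png',np.clip(m*1.6,0,255).astype(np.uint8))
```

```text
8.5667 [0.55425739 0.15033721 0.26735815] 0.4660296430667249 [ 1.5  0.2 27.4]
crown [[314.75935216 362.94568122]] rim [[317.37257156 243.14541051]] end [[317.89996344 226.06308915]]
scene/top rim [array([[394., 239.]]), array([[214., 271.]])]
```

View pics/z6.png

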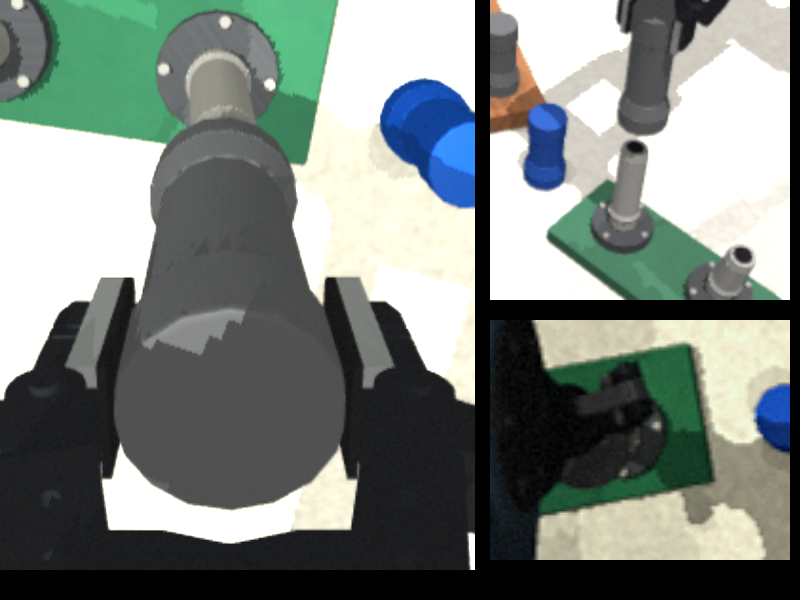

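Run:
```python
from h import *
zr=.2673-.096
print('rel end-rim scene',(plane('s6',(392.1,253.9),.134)-plane('s6',(396.5,238),zr))*1e3)
# wrist: rim ellipse centre col 317.9; from skirt arc top
a=proj('w6',[.5542,.1503,zr]);print(a)
s=manip.sense();T=Ro.from_quat(s['tool_rot']).as_matrix()
th=np.linspace(0,6.28,60);
for name,r,z in(('skirtbot',.024,.096),('skirttop18',.024,.078),('crown',.021,-.034)):
    p=proj('w6',[s['tcp_pos']+T@[r*np.cos(t),r*np.sin(t),z] for t in th]);print(name,p.min(0),p.max(0))
# refine edges in scene image rows of skirt and wrist columns
g=cv2.cvtColor(cv2.imread('pics/s6.png'),cv2.COLOR_BGR2GRAY)
for y in(232,236,240):print(y,g[y,378:414])
w=cv2.cvtColor(cv2.imread('pics/w6.png'),cv2.COLOR_BGR2GRAY)
print(w[245,270:285],w[245,350:362]);print(w[205:222,318],w[410:425,321])
```

```text
rel end-rim scene [  7.3908407    2.53899367 -37.3       ]
[[317.38019905 243.20368381]]
skirtbot [279.9899798  206.66086247] [353.89592078 277.22069686]
skirttop18 [277.02258415 213.12044005] [356.40147005 288.36311236]
crown [249.44870382 304.33969363] [378.34174728 415.52608082]
232 [180 178 179 180 181 158  94  52  53  56  56  57  59  65  62  54  55  52
  53  54  53  53  53  56  55  54  60  59  62  61  48  58 114 127 127 126]
236 [181 181 180 181 180 122  55  44  59  58  57  58  59  61  60  63  62  62
  64  64  63  65  65  65  65  64  63  62  63  63  62  91 167 180 182 183]
240 [180 180 181 180 172 135  73  43  42  45  48  48  45  56  69  66  65  65
  64  64  63  65  64  66  66  65  61  54  52  50  87 166 179 180 182 184]
[213 215 219 220 220 219 219 218 216 175  63  70  70  70  70] [ 50  51  52  54  57 103 157 159 158 158 158 157]
[ 84 102 101  91  76  75  71  57  52  52  53  54  56  65  74  67  67] [ 50  51  51  51  51  51  51  49 115 198 223 224 225 226 226]
```

Request:
drive_tool(deltas=[[[2,0,5,0],[4,0,12,0],[5.5,0,20,0],[5.5,0,27,0],[5.5,0,30,0]]])

```text
t: 9.08
tcp_pos: [0.5584, 0.1532, 0.2354]
tool_rot: [0.984, 0.178, -0.002, -0.0]
force: [-1.7, -0.3, -1.8]
finger_gap: 0.467
gripper_force: 92.6
```

Request:
drive_tool(deltas=[[[0,0,2,0],[0,0,4,0],[0,0,6,0],[0,0,8,0],[0,0,10,0]]])

```text
t: 9.5
tcp_pos: [0.5595, 0.1532, 0.2274]
tool_rot: [0.984, 0.178, 0.0, 0.0]
force: [-0.1, 0.8, -2.9]
finger_gap: 0.473
gripper_force: 92.6
```

Run:
```python
from h import *
snap('wrist','w7');snap('scene','s7');s=manip.sense();print(s['tcp_pos'],s['force'],s['ft_torque'])
w=cv2.cvtColor(cv2.imread('pics/w7.png'),cv2.COLOR_BGR2GRAY);print(w[200:222,318])
a=cv2.imread('pics/s7.png')[200:320,350:430];m=np.hstack([cv2.resize(a,(400,600),interpolation=cv2.INTER_CUBIC),np.zeros((600,400,3),np.uint8)]);b=cv2.imread('pics/w7.png')[150:330,258:378];m[:,400:]=cv2.resize(b,(400,600),interpolation=cv2.INTER_CUBIC)
cv2.imwrite('pics/z7.png',np.clip(m*1.6,0,255).astype(np.uint8))
```

```text
[0.55917646 0.15316171 0.22711072] [ 1.04628057 -0.49675525 -2.2512019 ] [-0.00128239 -0.02350894  0.02282109]
[88 86 87 88 88 87 87 88 88 86 83 68 58 54 53 53 53 54 65 75 68 69]
```

View pics/z7.png

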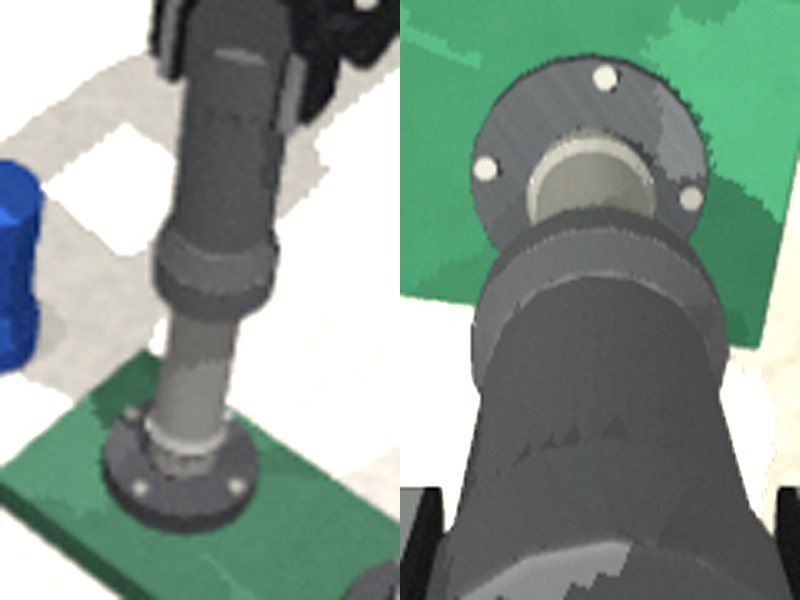

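Request:
drive_tool(deltas=[[[0,0,2,0],[0,0,4,0],[0,0,6,0],[0,0,7,0],[0,0,8,0]]])

```text
t: 10.02
tcp_pos: [0.5593, 0.1532, 0.2191]
tool_rot: [0.984, 0.178, -0.0, -0.0]
force: [-0.0, -0.7, -1.7]
finger_gap: 0.468
gripper_force: 92.6
```

Request:
drive_tool(deltas=[[[0,0,1,0],[0,0,2,0],[0,0,3,0],[0,0,4,0],[0,0,5,0]]])

```text
t: 10.43
tcp_pos: [0.5594, 0.1532, 0.2142]
tool_rot: [0.984, 0.178, 0.0, 0.0]
force: [-0.2, -0.0, -2.4]
finger_gap: 0.47
gripper_force: 92.6
```

Request:
drive_tool(deltas=[[[0,0,1,0],[0,0,2,0],[0,0,3,0],[0,0,4,0],[0,0,5,0]]])

```text
t: 10.85
tcp_pos: [0.5594, 0.153, 0.2093]
tool_rot: [0.984, 0.178, -0.0, 0.0]
force: [0.0, -1.0, -0.9]
finger_gap: 0.471
gripper_force: 92.6
```

Request:
drive_tool(deltas=[[[0,0,1,0],[0,0,2,0],[0,0,3,0],[0,0,4,0],[0,0,5,0]]])

```text
t: 11.27
tcp_pos: [0.5594, 0.1532, 0.2042]
tool_rot: [0.984, 0.178, 0.0, 0.0]
force: [-0.0, -0.7, -1.2]
finger_gap: 0.468
gripper_force: 92.6
```

Request:
drive_tool(deltas=[[[1,-0.5,0,0],[2,-1,0,0],[3,-1.5,1,0],[4,-2,2,0],[5,-2.5,3,0]]])

```text
t: 11.68
tcp_pos: [0.563, 0.1574, 0.2013]
tool_rot: [0.984, 0.178, -0.0, -0.0]
force: [-0.9, -1.4, -0.9]
finger_gap: 0.468
gripper_force: 92.5
```

Request:
drive_tool(deltas=[[[0.8,-0.4,1,0],[1.6,-0.8,2,0],[2.4,-1.2,3,0],[3.2,-1.6,4,0],[4,-2,5,0]]])

```text
t: 12.1
tcp_pos: [0.5659, 0.1608, 0.1961]
tool_rot: [0.984, 0.178, -0.0, -0.0]
force: [-2.1, -0.4, -1.7]
finger_gap: 0.476
gripper_force: 92.6
```

Request:
drive_tool(deltas=[[[0,0.5,2,0],[0,0.5,5,0],[0,0.5,8,0],[0,0.5,11,0],[0,0.5,14,0]]])

```text
t: 12.52
tcp_pos: [0.5663, 0.1601, 0.1818]
tool_rot: [0.984, 0.178, -0.0, -0.0]
force: [-1.9, -0.6, -1.1]
finger_gap: 0.468
gripper_force: 92.7
```

Request:
drive_tool(deltas=[[[0,0,3,0],[0,0,6,0],[0,0,9,0],[0,0,12,0],[0,0,14,0]]])

```text
t: 12.93
tcp_pos: [0.5664, 0.1601, 0.1679]
tool_rot: [0.984, 0.178, -0.0, -0.0]
force: [-1.3, 0.1, -0.8]
finger_gap: 0.471
gripper_force: 92.7
```

Request:
drive_tool(deltas=[[[-0.5,0,3,0],[-1,0,6,0],[-1,0,9,0],[-1,0,12,0],[-1,0,14,0]]])

```text
t: 13.35
tcp_pos: [0.5657, 0.1597, 0.1539]
tool_rot: [0.984, 0.178, 0.0, 0.0]
force: [0.5, -0.3, -1.6]
finger_gap: 0.469
gripper_force: 92.7
```

Request:
drive_tool(deltas=[[[0,0,2,0],[0,0,4,0],[0,0,6,0],[0,0,8,0],[0,0,9,0]]])

```text
t: 13.77
tcp_pos: [0.5654, 0.1597, 0.145]
tool_rot: [0.984, 0.178, -0.0, -0.0]
force: [0.1, -0.3, -1.7]
finger_gap: 0.471
gripper_force: 92.7
```

Request:
drive_tool(deltas=[[[0,0,1,0],[0,0,2,0],[0,0,3,0],[0,0,4,0],[0,0,5,0]]])

```text
t: 14.18
tcp_pos: [0.5655, 0.1598, 0.1403]
tool_rot: [0.984, 0.178, 0.0, -0.0]
force: [-0.4, 0.5, -1.5]
finger_gap: 0.469
gripper_force: 92.7
```

Request:
drive_tool(deltas=[[[0,0,0.8,0],[0,0,1.6,0],[0,0,2.4,0],[0,0,3.2,0],[0,0,4,0]]])

```text
t: 14.6
tcp_pos: [0.5659, 0.1596, 0.1367]
tool_rot: [0.984, 0.179, 0.0, 0.0]
force: [-0.5, -0.3, 1.3]
finger_gap: 0.471
gripper_force: 92.7
```

Contact with the bead is starting.

Request:
drive_tool(deltas=[[[0,0,0.8,0],[0,0,1.6,0],[0,0,2.4,0],[0,0,3.2,0],[0,0,3.2,0]]])

```text
t: 15.02
tcp_pos: [0.5667, 0.1596, 0.1351]
tool_rot: [0.984, 0.179, 0.002, 0.0]
force: [-1.2, -2.0, 9.3]
finger_gap: 0.475
gripper_force: 93.5
```

Run:
```python
from h import *
s=manip.sense();print(s['tcp_pos'],s['force'])
```

```text
[0.56671911 0.15960726 0.13514809] [-1.17837339 -2.02461231  9.26796594]
```

Request:
drive_tool(deltas=[[[0,0,0.7,0],[0,0,1.4,0],[0,0,2.1,0],[0,0,2.1,0]]])

```text
t: 15.35
tcp_pos: [0.5672, 0.1598, 0.134]
tool_rot: [0.984, 0.179, 0.002, 0.0]
force: [-1.4, -1.7, 13.9]
finger_gap: 0.469
gripper_force: 94.0
```

Request:
drive_tool(deltas=[[[0,0,0.6,0],[0,0,1.2,0],[0,0,1.8,0],[0,0,1.8,0]]])

```text
t: 15.68
tcp_pos: [0.5661, 0.1599, 0.1301]
tool_rot: [0.984, 0.178, 0.001, -0.0]
force: [-0.0, -0.3, 6.4]
finger_gap: 0.471
gripper_force: 94.0
```

Request:
drive_tool(deltas=[[[0,0,0.6,0],[0,0,1.2,0],[0,0,1.8,0],[0,0,1.8,0]]])

```text
t: 16.02
tcp_pos: [0.5667, 0.1602, 0.13]
tool_rot: [0.984, 0.178, 0.002, -0.0]
force: [-2.1, -0.1, 16.0]
finger_gap: 0.468
gripper_force: 94.4
```

Request:
drive_tool(deltas=[[[0,0,0.5,0],[0,0,1,0],[0,0,1.5,0],[0,0,1.5,0]]])

```text
t: 16.35
tcp_pos: [0.567, 0.1603, 0.13]
tool_rot: [0.984, 0.178, 0.002, 0.0]
force: [-3.8, 0.3, 23.2]
finger_gap: 0.466
gripper_force: 95.0
```

Request:
drive_tool(deltas=[[[0,0,-2,0],[0,0,-3.5,0],[0,0,-3.5,0]]])

```text
t: 16.6
tcp_pos: [0.5661, 0.16, 0.1301]
tool_rot: [0.984, 0.178, 0.001, -0.0]
force: [-0.9, 0.2, 8.4]
finger_gap: 0.466
gripper_force: 93.1
```

Request:
drive_tool(deltas=[[[0,0,0,0],[0,0,0,0],[0,0,0,0],[0,0,0,0]]], jaw=65)

```text
t: 16.93
tcp_pos: [0.5649, 0.1597, 0.1286]
tool_rot: [0.984, 0.178, -0.001, -0.0]
force: [0.5, 0.1, 0.3]
finger_gap: 0.766
gripper_force: 0.0
```

Request:
drive_tool(deltas=[[[0,0,-5,0],[0,0,-20,0],[0,0,-45,0],[0,0,-75,0],[0,0,-105,0]]])

```text
t: 17.35
tcp_pos: [0.5648, 0.1597, 0.2351]
tool_rot: [0.984, 0.178, -0.001, -0.0]
force: [0.9, 0.0, -0.0]
finger_gap: 0.757
gripper_force: 0.0
```

Run:
```python
from h import *
s=manip.sense();print(s['t'],s['tcp_pos'],d([.552,-.0865,.2]))
snap('wrist','w8');snap('scene','s8')
s8=cv2.imread('pics/s8.png');g=cv2.cvtColor(s8,cv2.COLOR_BGR2GRAY)
for n in('w8','s8'):print(n,'seat',proj(n,[.5635,.159,.034]),'crown',proj(n,[.5635,.159,.164]))
w=cv2.cvtColor(cv2.imread('pics/w8.png'),cv2.COLOR_BGR2GRAY)
c=proj('w8',[.5635,.159,.164])[0].astype(int);print(c);m=(cv2.GaussianBlur(w,(5,5),0));
m=np.zeros((600,800,3),np.uint8);a=s8[190:320,340:460];m[:,:400]=cv2.resize(a,(400,433))[:433].tolist() if 0 else cv2.resize(a,(400,600));m[:,400:]=cv2.resize(cv2.imread('pics/w8.png')[:,120:440],(400,600))
cv2.imwrite('pics/z8.png',np.clip(m*1.6,0,255).astype(np.uint8))
```

```text
17.35 [0.56480233 0.1596996  0.2350795 ] [-98.4 226.1  35.1]
w8 seat [[318.6445419  209.70701641]] crown [[317.74474098 258.1585256 ]]
s8 seat [[385.16831397 289.4863383 ]] crown [[392.30050823 246.14834976]]
[317 258]
```

View pics/z8.png

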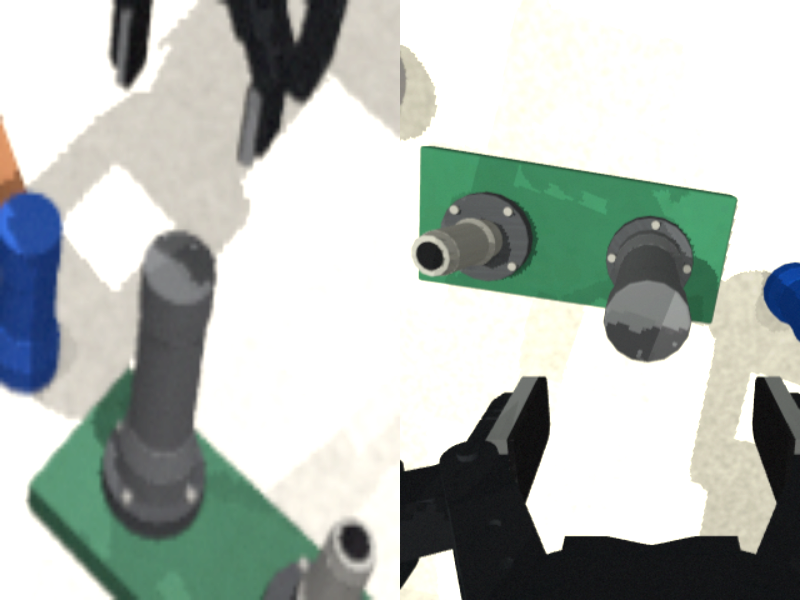

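Request:
drive_tool(deltas=[[[-9,20,0,0],[-21,48,0,0],[-33,76,0,0],[-45,104,0,0],[-57,131,0,0]]])

```text
t: 17.87
tcp_pos: [0.5575, 0.0159, 0.2339]
tool_rot: [0.984, 0.179, -0.0, -0.0]
force: [-0.2, 0.3, 0.2]
finger_gap: 0.762
gripper_force: 0.0
```

Request:
drive_tool(deltas=[[[-12,28,10,0],[-24,56,25,0],[-35,80,45,0],[-41,95,60,0],[-41,95,65,0]]])

```text
t: 18.28
tcp_pos: [0.5516, -0.0892, 0.1668]
tool_rot: [0.984, 0.176, -0.002, -0.001]
force: [0.0, 0.4, -0.0]
finger_gap: 0.763
gripper_force: 0.0
```

Request:
drive_tool(deltas=[[[0,0,0,0],[0,0,0,0],[0,0,0,0]]])

```text
t: 18.53
tcp_pos: [0.5535, -0.0852, 0.1701]
tool_rot: [0.984, 0.179, 0.0, 0.0]
force: [-0.5, -0.4, 0.3]
finger_gap: 0.763
gripper_force: 0.0
```

Run:
```python
from h import *
s=manip.sense();print(s['t'],s['tcp_pos'],d([.5517,-.0867,.090]))
snap('wrist','w9')
w=cv2.cvtColor(cv2.imread('pics/w9.png'),cv2.COLOR_BGR2GRAY)
p=proj('w9',[.5517,-.0867,.125])[0];print(p);x,y=p.astype(int)
T=Ro.from_quat(s['tool_rot']).as_matrix()
q=proj('w9',[[.5517+.021*np.cos(t),-.0867+.021*np.sin(t),.125] for t in np.linspace(0,6.28,40)]);print(q.min(0),q.max(0))
print(w[y,x-55:x-25],w[y,x+25:x+55],w[y+20:y+50,x])
```

```text
18.5333 [ 0.5534668  -0.08522769  0.17005499] [-2.2  0.7 80.1]
[318.41674646 276.46747227]
[278.38931115 238.15471351] [358.39862678 312.49388074]
[182 182 182 182 182 181 180 182 183 186 188 189 189 185 181 178 173 104
  43  52  54  54  56  55  55  56  54  54  56  55] [61 60 61 63 62 56 57 57 56 56 57 60 59 55 46 55 56 56 55 57 57 57 57 56
 57 55 56 55 53 55] [ 55  55  55  55  55  56  55  54  53  54  56  54  54  52 110 171 171 172
 174 175 175 176 175 174 173 173 178 182 184 186]
```

Request:
drive_tool(deltas=[[[-0.7,0.3,15,0],[-0.7,0.3,35,0],[-0.7,0.3,60,0],[-0.7,0.3,75,0],[-0.7,0.3,80,0]]])

```text
t: 19.0
tcp_pos: [0.5516, -0.0853, 0.0881]
tool_rot: [0.984, 0.179, -0.001, -0.001]
force: [1.0, 0.6, -0.7]
finger_gap: 0.76
gripper_force: 0.0
```

Request:
drive_tool(deltas=[[[0,0,0,0],[0,0,0,0],[0,0,0,0],[0,0,0,0],[0,0,0,0]]], jaw=30, force=90)

```text
t: 19.42
tcp_pos: [0.5529, -0.0862, 0.0906]
tool_rot: [0.984, 0.178, 0.001, -0.0]
force: [-1.4, 4.4, 4.6]
finger_gap: 0.467
gripper_force: 90.6
```

Request:
drive_tool(deltas=[[[0,0,0,0],[0,0,0,0]]])

```text
t: 19.58
tcp_pos: [0.5529, -0.0862, 0.0906]
tool_rot: [0.984, 0.178, 0.001, -0.0]
force: [-0.9, 4.9, 5.8]
finger_gap: 0.469
gripper_force: 90.8
```

Request:
drive_tool(deltas=[[[0,-0.7,-1,0],[0,-0.7,-3,0],[0,-0.7,-5,0],[0,-0.7,-7,0],[0,-0.7,-10,0]]])

```text
t: 20.0
tcp_pos: [0.5524, -0.0867, 0.0995]
tool_rot: [0.984, 0.179, -0.0, 0.0]
force: [-0.2, 0.9, -2.9]
finger_gap: 0.469
gripper_force: 91.9
```

Request:
drive_tool(deltas=[[[0,0,-5,0],[0,0,-10,0],[0,0,-20,0],[0,0,-30,0],[0,0,-40,0]]])

```text
t: 20.42
tcp_pos: [0.5524, -0.0864, 0.1408]
tool_rot: [0.984, 0.178, 0.0, 0.0]
force: [0.3, -0.3, -1.0]
finger_gap: 0.47
gripper_force: 91.9
```

Request:
drive_tool(deltas=[[[0,0,-15,0],[0,0,-40,0],[0,0,-70,0],[0,0,-95,0],[0,0,-100,0]]])

```text
t: 20.83
tcp_pos: [0.555, -0.0871, 0.2451]
tool_rot: [0.984, 0.179, 0.005, 0.003]
force: [0.6, 0.1, 0.0]
finger_gap: 0.466
gripper_force: 92.0
```

Run:
```python
from h import *
s=manip.sense();print(s['t'],s['tcp_pos'],s['finger_gap'],d([.5365,.2857,.24]))
```

```text
20.8333 [ 0.55495283 -0.0871006   0.24512222] 0.4656136515621476 [ 113.7 -355.5    3.5]
```

Request:
drive_tool(deltas=[[[6,-22,-10,0],[14,-50,-15,0],[24,-82,-15,0],[34,-114,-15,0],[44,-146,-15,0]]])

```text
t: 21.25
tcp_pos: [0.5414, 0.0672, 0.2545]
tool_rot: [0.984, 0.178, -0.0, 0.0]
force: [0.6, -0.2, -1.7]
finger_gap: 0.47
gripper_force: 92.1
```

Request:
drive_tool(deltas=[[[10,-32,0,0],[20,-64,0,0],[30,-96,0,0],[40,-126,0,0],[48,-152,0,0]]])

```text
t: 21.67
tcp_pos: [0.5328, 0.2272, 0.2542]
tool_rot: [0.984, 0.179, -0.0, -0.0]
force: [0.7, 0.1, -0.8]
finger_gap: 0.468
gripper_force: 92.1
```

Request:
drive_tool(deltas=[[[10,-25,10,0],[18,-46,20,0],[22,-57,30,0],[22,-57,40,0],[22,-57,45,0]]])

```text
t: 22.08
tcp_pos: [0.533, 0.2856, 0.2073]
tool_rot: [0.984, 0.179, -0.002, 0.001]
force: [-0.1, 0.1, -2.3]
finger_gap: 0.473
gripper_force: 92.1
```

Request:
drive_tool(deltas=[[[0,0,0,0],[0,0,0,0],[0,0,0,0]]])

```text
t: 22.33
tcp_pos: [0.5349, 0.285, 0.2099]
tool_rot: [0.984, 0.178, 0.0, 0.0]
force: [0.1, -0.1, -0.9]
finger_gap: 0.472
gripper_force: 92.1
```

Run:
```python
from h import *
s=manip.sense();print(s['t'],s['tcp_pos'],d([.5365,.2857,.18]))
T=Ro.from_quat(s['tool_rot']).as_matrix()
snap('wrist','w10');snap('scene','s10')
w=cv2.cvtColor(cv2.imread('pics/w10.png'),cv2.COLOR_BGR2GRAY)
th=np.linspace(0,6.28,60)
for name,r,z in(('skirtbot',.024,.0606),('skirt18',.024,.0426),('crown',.021,-.034)):
    p=proj('w10',[s['tcp_pos']+T@[r*np.cos(t),r*np.sin(t),z] for t in th]);print(name,p.min(0),p.max(0))
print('end',proj('w10',[.5365,.2857,.099]),'s rim',proj('s10',s['tcp_pos']+T@[0,0,.0606]))
m=np.zeros((600,800,3),np.uint8);a=cv2.imread('pics/s10.png')[240:360,380:480];b=cv2.imread('pics/w10.png')[160:430,230:410]
m[:,:400]=cv2.resize(a,(400,480))[:600].repeat(1,0) if 0 else cv2.copyMakeBorder(cv2.resize(a,(400,480),interpolation=cv2.INTER_CUBIC),0,120,0,0,cv2.BORDER_CONSTANT)
m[:,400:]=cv2.resize(b,(400,600),interpolation=cv2.INTER_CUBIC)
cv2.imwrite('pics/z10.png',np.clip(m*1.6,0,255).astype(np.uint8))
```

```text
22.3333 [0.5349415  0.28503686 0.20985825] [ 1.7 -0.1 29.9]
skirtbot [274.45503718 220.75735129] [359.88095643 301.06280347]
skirt18 [270.50183297 229.60113053] [363.33853937 316.00537372]
crown [250.75901069 304.76107281] [379.45795642 415.77415789]
end [[317.52983667 234.49712895]] s rim [[450.27644797 288.38206468]]
```

View pics/z10.png

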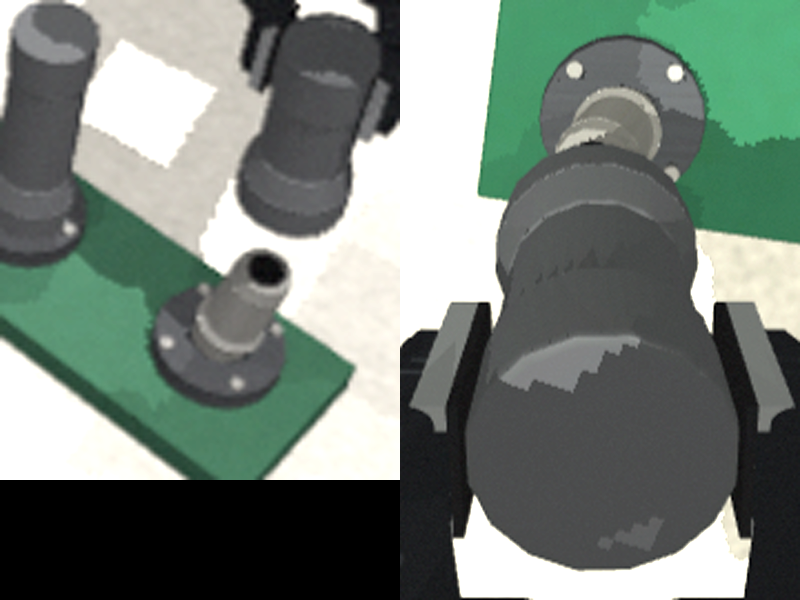

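Request:
drive_tool(deltas=[[[1,0,5,0],[2.5,0,15,0],[4.2,0,30,0],[4.2,0,42,0],[4.2,0,47,0]]])

```text
t: 22.85
tcp_pos: [0.5371, 0.2872, 0.16]
tool_rot: [0.984, 0.178, -0.002, 0.0]
force: [-1.6, -0.0, -2.2]
finger_gap: 0.471
gripper_force: 92.1
```

Request:
drive_tool(deltas=[[[0,0,2,0],[0,0,4,0],[0,0,6,0],[0,0,8,0],[0,0,10,0]]])

```text
t: 23.27
tcp_pos: [0.5387, 0.2879, 0.1529]
tool_rot: [0.984, 0.178, 0.001, -0.0]
force: [0.6, 0.1, -1.7]
finger_gap: 0.47
gripper_force: 92.1
```

Request:
drive_tool(deltas=[[[0,0,1,0],[0,0,2,0],[0,0,3,0],[0,0,4,0],[0,0,5,0]]])

```text
t: 23.68
tcp_pos: [0.5383, 0.2878, 0.1474]
tool_rot: [0.984, 0.178, 0.0, -0.0]
force: [0.3, -0.5, -1.9]
finger_gap: 0.472
gripper_force: 92.1
```

Request:
drive_tool(deltas=[[[0,0.7,1,0],[0,0.7,2,0],[0,0.7,3,0],[0,0.7,4,0],[0,0.7,5,0]]])

```text
t: 24.1
tcp_pos: [0.5385, 0.2871, 0.1423]
tool_rot: [0.984, 0.178, -0.0, 0.0]
force: [-0.2, -0.3, -1.2]
finger_gap: 0.468
gripper_force: 92.1
```

Request:
drive_tool(deltas=[[[0,0,1,0],[0,0,2,0],[0,0,3,0],[0,0,4,0],[0,0,5,0]]])

```text
t: 24.52
tcp_pos: [0.5382, 0.2868, 0.1373]
tool_rot: [0.984, 0.178, -0.0, 0.0]
force: [-0.7, -2.0, 0.5]
finger_gap: 0.471
gripper_force: 92.2
```

Request:
drive_tool(deltas=[[[0,1,0,0],[-0.2,2,0,0],[-0.4,3,1,0],[-0.6,4,2,0],[-0.8,5,3,0]]])

```text
t: 24.93
tcp_pos: [0.5392, 0.2825, 0.1344]
tool_rot: [0.984, 0.178, -0.0, -0.0]
force: [-2.0, 1.9, -1.3]
finger_gap: 0.474
gripper_force: 92.4
```

Request:
drive_tool(deltas=[[[-0.1,1,1,0],[-0.2,2,2,0],[-0.3,3,3,0],[-0.4,4,4,0],[-0.4,4.7,5,0]]])

```text
t: 25.35
tcp_pos: [0.5406, 0.2775, 0.1293]
tool_rot: [0.984, 0.178, -0.0, -0.0]
force: [-3.3, 1.1, 1.0]
finger_gap: 0.468
gripper_force: 92.4
```

Request:
drive_tool(deltas=[[[-0.7,0,2,0],[-0.9,0,4,0],[-0.9,0,6,0],[-0.9,0,8,0],[-0.9,0,10,0]]])

```text
t: 25.77
tcp_pos: [0.5404, 0.2774, 0.1193]
tool_rot: [0.984, 0.178, 0.0, -0.0]
force: [-1.0, 1.7, 0.0]
finger_gap: 0.468
gripper_force: 92.4
```

Request:
drive_tool(deltas=[[[0,0,2,0],[0,0,4,0],[0,0,6,0],[0,0,8,0],[0,0,10,0]]])

```text
t: 26.18
tcp_pos: [0.5403, 0.2773, 0.1092]
tool_rot: [0.984, 0.178, 0.0, 0.0]
force: [-0.2, 2.7, -0.5]
finger_gap: 0.471
gripper_force: 92.4
```

Request:
drive_tool(deltas=[[[0,-0.7,1,0],[0,-0.7,2,0],[0,-0.7,3,0],[0,-0.7,4,0],[0,-0.7,5,0]]])

```text
t: 26.6
tcp_pos: [0.5398, 0.2777, 0.1043]
tool_rot: [0.984, 0.178, 0.0, 0.0]
force: [0.8, -0.4, -1.2]
finger_gap: 0.471
gripper_force: 92.4
```

Request:
drive_tool(deltas=[[[0,0,0.8,0],[0,0,1.6,0],[0,0,2.4,0],[0,0,3.2,0],[0,0,4,0]]])

```text
t: 27.02
tcp_pos: [0.5401, 0.2776, 0.1009]
tool_rot: [0.984, 0.179, 0.0, 0.0]
force: [-0.8, -1.6, 3.5]
finger_gap: 0.472
gripper_force: 92.8
```

Request:
drive_tool(deltas=[[[0,0,0.8,0],[0,0,1.6,0],[0,0,2.4,0],[0,0,3.2,0],[0,0,3.2,0]]])

```text
t: 27.43
tcp_pos: [0.5405, 0.2779, 0.0991]
tool_rot: [0.984, 0.179, 0.001, 0.0]
force: [-2.6, -2.4, 9.0]
finger_gap: 0.468
gripper_force: 93.5
```

Request:
drive_tool(deltas=[[[0,0,0.7,0],[0,0,1.4,0],[0,0,2.1,0],[0,0,2.1,0]]])

```text
t: 27.77
tcp_pos: [0.5405, 0.2781, 0.0974]
tool_rot: [0.984, 0.178, 0.001, -0.0]
force: [-1.6, -1.9, 7.6]
finger_gap: 0.471
gripper_force: 93.6
```

Request:
drive_tool(deltas=[[[0,0,0.6,0],[0,0,1.2,0],[0,0,1.8,0],[0,0,1.8,0]]])

```text
t: 28.1
tcp_pos: [0.5401, 0.2783, 0.0946]
tool_rot: [0.984, 0.178, 0.001, -0.0]
force: [-1.8, -0.3, 9.0]
finger_gap: 0.471
gripper_force: 93.5
```

Request:
drive_tool(deltas=[[[0,0,0.6,0],[0,0,1.2,0],[0,0,1.8,0],[0,0,1.8,0]]])

```text
t: 28.43
tcp_pos: [0.5403, 0.2784, 0.0945]
tool_rot: [0.984, 0.179, 0.001, -0.0]
force: [-3.6, -0.9, 18.2]
finger_gap: 0.47
gripper_force: 94.4
```

Request:
drive_tool(deltas=[[[0,0,0.5,0],[0,0,1,0],[0,0,1.5,0],[0,0,1.5,0]]])

```text
t: 28.77
tcp_pos: [0.5405, 0.2785, 0.0944]
tool_rot: [0.984, 0.179, 0.002, -0.0]
force: [-6.1, -1.0, 25.4]
finger_gap: 0.469
gripper_force: 95.1
```

Hard stop at 94.4 mm, so the guard is home. I'll relax the press, release and retreat.

Request:
drive_tool(deltas=[[[0,0,-2,0],[0,0,-3.8,0],[0,0,-3.8,0]]])

```text
t: 29.02
tcp_pos: [0.54, 0.2783, 0.0946]
tool_rot: [0.984, 0.178, 0.001, -0.0]
force: [-1.7, -0.7, 8.2]
finger_gap: 0.47
gripper_force: 92.7
```

Request:
drive_tool(deltas=[[[0,0,0,0],[0,0,0,0],[0,0,0,0],[0,0,0,0]]], jaw=65)

```text
t: 29.35
tcp_pos: [0.5396, 0.2779, 0.0931]
tool_rot: [0.984, 0.178, -0.0, -0.0]
force: [0.0, -0.5, -0.5]
finger_gap: 0.765
gripper_force: 0.0
```

Request:
drive_tool(deltas=[[[0,0,-5,0],[0,0,-20,0],[0,0,-45,0],[0,0,-75,0],[0,0,-105,0]]])

```text
t: 29.77
tcp_pos: [0.5392, 0.2778, 0.1994]
tool_rot: [0.984, 0.178, -0.001, 0.0]
force: [-0.4, -0.1, -0.4]
finger_gap: 0.765
gripper_force: 0.0
```

Request:
drive_tool(deltas=[[[0,0,-30,0],[0,0,-60,0],[0,0,-80,0],[0,0,-90,0],[0,0,-90,0]]])

```text
t: 30.18
tcp_pos: [0.541, 0.2784, 0.2917]
tool_rot: [0.984, 0.178, 0.003, -0.0]
force: [-0.5, -0.0, 0.8]
finger_gap: 0.76
gripper_force: 0.0
```

Run:
```python
from h import *
snap('wrist','w11');snap('scene','s11');s=manip.sense();print(s['t'],s['tcp_pos'])
# crown positions by dark blob edges along scene columns
g=cv2.cvtColor(cv2.imread('pics/w11.png'),cv2.COLOR_BGR2GRAY)
for n,p in(('L',[.5645,.1595,.164]),('S',[.540,.278,.129])):
    for z in(p[2],):
        q=proj('w11',[[p[0]+.021*np.cos(t),p[1]+.021*np.sin(t),z] for t in np.linspace(0,6.28,40)]);print(n,q.min(0).round(1),q.max(0).round(1))
        x,y=proj('w11',p)[0].astype(int);print(g[y,x-38:x+39:1]);print(g[y:y+45,x])
```

```text
30.2833 [0.5390612  0.27774281 0.28795452]
L [450.3 229.4] [507.  282.7]
[ 93  58  32  31  31  30  30  30  31  30  33  43  51  55  56  55  55  54
  54  54  55  53  54  54  53  54  52  52  53  53  54  54  71  73  71  80
  79  79  79  78  77  79  77  77  79  78  78  77  78  77  77  78  78  78
  77  77  77  77  76  77  77  77  76  77  77  96 162 164 165 163 142 107
  59  30  29  31  30]
[ 79  78  71  52  53  52  53  51  52  52  52  54  52  51  52  52  52  51
  52  52  52  51  52  51  52  51  80 117 116 117 116 115 115 115 115 115
 116 116 115 115 117 116 115 113 113]
S [292.3 195.6] [343.7 245.6]
[57 58 56 56 56 55 56 56 57 57 56 54 56 57 64 70 71 70 71 71 71 71 72 70
 69 70 70 70 70 71 70 70 71 70 71 70 70 70 70 71 70 71 70 69 69 69 70 70
 69 69 70 70 69 68 68 70 80 81 84 84 84 85 78 45 44 44 44 43 45 45 44 45
 45 46 45 43 45]
[ 70  70  70  70  70  71  70  70  69  69  70  69  69  68  69  70  69  69
  69  69  62  40  41  40  35 101 163 162 162 162 164 163 161 159 161 161
 162 160 160 163 165 166 162 160 158]
```

```bash
python3 -c "
from station import manip;print(manip.sign_off())"
```

```text
the job is handed in; nothing more can be done
None
```

Both guards are snapped home, long on long and short on short: each dropped over its bead to a hard stop at the foot, then I released it, and the job was handed in at about 30 s.

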